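Open the filter-plate case with a lifter and present a plate label up

ROBOT

A 6-joint arm with a two-finger parallel gripper is mounted at the origin on the work surface. World frame = base frame: x ahead of the robot, y to its left, z up, the work surface at z = 0. Lengths are in mm, angles in rad, forces in N, time in s.
With the tool pointing down it reaches from about 325 to 750 mm from the base axis. Payload 7.6 kg.
Tool frame: the origin (TCP) lies midway between the tips of the shut fingers; the grasp point (between the pads) lies 19 mm behind it; z points along the fingers, y is the direction in which the jaws open and shut (so a half turn about z gives the same grasp; the last joint's range is limited). The gripper opens to 85 mm and grips with 20 to 120 N. Pads are 22 mm wide; open, the fingers measure 114 mm over their backs; the gripper's body (76 mm by 85 mm) begins 54 mm behind the grasp point. The pads swing forward as they close: fully open they stand 13 mm farther back than shut.
Start: joints at [1.043, 0.052, 1.401, -0, 1.689, -0.07], TCP at [232.025, 470.967, 231.323] pointing down, gripper open.
Joint ranges: [-2.9, 2.9], [-0.91, 2.17], [0.12, 2.37], [-1.06, 4.2], [0.26, 2.73], [-2.93, 2.93]. Speed limits (rad/s): [2.57, 2.57, 3.01, 3.14, 3.14, 3.14].

INTERFACE

Orientations are given as a unit quaternion [w, x, y, z].
In Python, from plant import bot, vision, finish_job gives the robot as it stands.
- The arm moves only by the tool drive_tool, never from a script. Its argument "rows" is one flat list of numbers, 4 for each row, row after row: the shift along the tool's x, y, z in mm, then the turn about the tool's z in rad. In form: [x, y, z, yaw, x, y, z, yaw, ...]. A call has 1 to 20 rows; each row shifts and turns the commanded pose from where the row before left it, along the tool's axes as they then stand; what a row does not reach is not made up. A row lasts 1/8 s, in which the tool goes at most 62.5 mm and 10.7 degrees, less where a joint would pass 70% of its speed; a pose out of reach is approached as far as the arm can. A call with a gripper value outside its range is refused whole. "gripper" is the finger opening in mm, from 0 to 85.4, set as the call begins (left out, the last holds). The fingers move at their own pace and stop on an object; "grip_force" is the grip in N (left out, the last holds). Time passes only in rows, so rows that do not move let the fingers close. It gives the time, the measured TCP pose, the force and the opening at its end, in the units of the state.
- bot.observe(): the state, without advancing time (a new reading comes with each control period).
- vision.camera(name): name is "scene" or "side" or "wrist"; returns the picture (420x560x3 uint8, blue, green, red); there is no depth.
- vision.get_calibration(name): a dict with "fx", "fy", "cx", "cy" (pixels), "xyz" and "rotation" of the camera in the world. Camera axes: x right, y up, looking along -z (the intrinsics and any distortion apply to the point x, -y, -z); pixel columns grow to the right and rows downward; lengths in mm; the calibration is good to about 2 mm. The wrist camera is an equidistant fisheye: a pixel r from the principal point sees the ray r / f radians off the axis. A picture is of the moment at which its call begins: read the wrist's pose just before it. get_calibration takes no time and is no camera call; for the wrist camera it gives the pose at the moment of the call.
- finish_job(): hands the job in, once; it reports no verdict.
Trained networks look in the newest picture that a camera, given by its name, has taken for a name from the list of things; names that differ only in an ending like _2 or _b are one class to them, and where a whole thing is asked for, a point or a joint stands for the part that bears it (a point fixed in the world has none). Each returns a list of dicts, best first, with "conf" (0 to 1); they miss things now and then, are a little off and sometimes report something else, mostly with a low value. They report only what shows in the picture. A call takes as long as a camera call. They do not tell look-alikes from the thing itself.
- vision.search_frame(camera, thing): "uv" ([column, row] in pixels, amid what is visible of it).
The state is a dict: "time": time; "q": joint angles; "joint_vel": joint speeds; "effort": joint torques, N m; "eef_pos": TCP position; "ee_rot": TCP orientation; "force": force on the tool from outside, world axes, zero at the start; "torque": the same for the moment, N m; "gripper_width": finger opening in mm.
Only numpy, scipy, OpenCV 4.12 (cv2) and the standard library are available. Lean on these libraries where they do the work, as an engineer would, in place of code of your own. Each camera call takes 0.05 s, during which the arm holds its last target. There are 200 camera calls.

TASK

Lever the clear lid of the grey filter-plate case open with the thin blade of the lifter (do not touch the shut case with the gripper itself), swing it up past upright so that it stands open leaning back, and lay the lifter down on the bench. Then take the plate out of the right-hand slot (the robot's right, looking at the case), find its frosted end by the notched corner and grip only the clear part, never the frosted end, and finish while holding it still in the air, a good 20 cm above the bench and touching nothing else, tipped over by about 45 degrees or more towards label up, so that the label face looks up and not down. Leave the other plate in its slot, the lid open, and the other things on the bench where they stand.

Things in the scene. Friction and masses are not known exactly. Their poses are not given: they have to be found in the camera images.
- case: grey slide case, fixed to the bench, 156 mm deep (x = -66 to 90) x 170 mm wide (y), rim 58 mm high, walls 6 mm, inner floor 6 mm above the bench. Origin: on its underside, midway between the plates; x points from the front wall (robot side) to the hinge side, y to the robot's left. A slot for a plate runs along x in each half
- slot_right (a point): floor centre of the right-hand slot (case y = -32 mm; left-hand one y = +32 mm), 6 mm above the bench. A slot is two low guides at the plate's ends (|x| = 38 to 50 mm, 14 mm above the floor, 8 mm wide); between them the plate's sides are free down to the floor. 64 mm between the plates, 47 mm from a plate's middle to the side wall. Plate tops 52 mm above the bench
- pry_gap (a point): middle of a recess in the front wall's top, just under the lid, 60 mm wide (y) and 9 mm high, at the wall's outer face, 53.5 mm above the bench; the blade fits in here along the case's x, nothing in its way inside
- lid (a joint): hinge angle of the flat clear lid, rad: 0 shut, 1.57 upright, 2.2 its stop leaning back. Lid 156 x 170 mm, 5 mm thick, flush with the case on all sides, underside 58 mm above the bench when shut. Stiff hinge, stays at any angle; about 1.5 N lifts the front edge
- lid_hinge (a point): middle of the lid's hinge line, which runs along the case's y on the back wall, at the height of the lid's underside (58 mm above the bench)
- lifter: lifter lying on the bench, blade away from the robot: black handle 90 x 16 x 24 mm tall (x = -85 to 5 mm), flat steel blade 20 mm wide out to x = 85 mm, its faces 3 and 5.5 mm above the handle's underside; 60 g, balances near x = -13 mm. Origin at the underside; x along the blade to its tip, z up
- plate_a: clear glass filter plate, 90 long (x) x 6 thick (y) x 46 mm high (z), 60 g, on its long edge in a slot; origin: middle of the bottom edge. In either slot, frosted end at the back (hinge side); looking at the label face (+y) with the notch at the top, the frosted end is on your left
- plate_b: clear glass filter plate, 90 long (x) x 6 thick (y) x 46 mm high (z), 60 g, on its long edge in a slot; origin: middle of the bottom edge. Same as plate_a, in the other slot, but frosted end at the front (robot side); looking at the label face (+y) with the notch at the top, the frosted end is on your left
- plate_a_frost: frosted end of plate_a, the white 30 mm at its +x end (x = 15 to 45 mm), its top corner cut by a 10 x 10 mm notch; bears a paper label on its +y face. Same origin and axes as its plate
- plate_b_frost: frosted end of plate_b, the white 30 mm at its +x end (x = 15 to 45 mm), its top corner cut by a 10 x 10 mm notch; bears a paper label on its +y face. Same origin and axes as its plate
- forceps: wooden forceps lying flat on the bench, V-shaped, 125 x 32 x 6 mm; origin under its middle, x along its length
- wash_bottle: upright white bottle, 60 mm across, 160 mm tall; origin at its foot
- beaker: upright open glass beaker, 70 mm across, 90 mm tall; origin at its foot
- dish: shut clear round dish, 60 mm across, 14 mm tall; origin at its foot
- tube_1: small white capped tube lying down, 37 x 13 x 13 mm; origin under its middle
- tube_2: a second small white capped tube lying down, 37 x 13 x 13 mm; origin under its middle
- jar: upright amber jar with a black cap, 50 mm across, 60 mm tall; origin at its foot
There are look-alikes about, which are no part of the job. Leave any orange or yellow look-alike of the case alone.

How it is judged:
By the outcome, as a careful person would: the job done as asked, in the order asked, and still so for the second after the job is handed in, while the arm keeps its last pose, push and grip.
It also fails if it takes over 67 s, if anything falls off the work surface, if the arm or the gripper's body presses on something with over 40 N, if the wrist force passes 120 N, or if a joint passes its speed limit or range.

## Working session

There is one attempt and no reset: what is moved stays moved. The work goes in short steps, Python scripts to look and compute and a tool call to move; the robot and the scene stay as the last step left them, time stands still between calls to the robot, and variables do not carry over. Pictures are saved under pics/ and viewed, about 8 in all and at most 12, crops included, and the job is handed in when it is done.

Besides the shell and the picture viewer there is one more tool, called as a command line: name --argument value ..., lists and objects as JSON in quotes. drive_tool: Moves the arm, as the interface text tells. Its arguments: {"type":"object","properties":{"rows":{"type":"array","items":{"type":"number"}},"gripper":{"type":"number"},"grip_force":{"type":"number"}},"required":["rows"]}

```bash
mkdir -p pics; ls; cat > h.py <<'E'
from plant import bot, vision, finish_job
import numpy as np, cv2
from scipy.spatial.transform import Rotation as R
def ray(cal,uv,fish=False):
    x=(uv[0]-cal['cx'])/cal['fx'];y=(uv[1]-cal['cy'])/cal['fy']
    if fish:
        r=np.hypot(x,y);s=np.sin(r)/r if r>1e-9 else 1
        d=np.array([x*s,-y*s,-np.cos(r)])
    else: d=np.array([x,-y,-1.])
    return np.array(cal['xyz']),np.array(cal['rotation']).reshape(3,3)@d
def hit(cal,uv,z,fish=False):
    o,d=ray(cal,uv,fish);return o+d*(z-o[2])/d[2]
def proj(cal,p,fish=False):
    v=np.array(cal['rotation']).reshape(3,3).T@(np.array(p,float)-cal['xyz'])
    x,y,z=v[0],-v[1],-v[2]
    if fish:
        r=np.hypot(x,y);t=np.arctan2(r,z);k=t/r
        return cal['cx']+cal['fx']*x*k,cal['cy']+cal['fy']*y*k
    return cal['cx']+cal['fx']*x/z,cal['cy']+cal['fy']*y/z
E
python3 - <<'E'
from h import *
for n in ['scene','side','wrist']:
    cal=vision.get_calibration(n);print(n,cal)
    cv2.imwrite(f'pics/{n}0.png',vision.camera(n))
    if n!='wrist':
      for t in ['case','lifter','pry_gap','lid_hinge','plate_a_frost','slot_right']:
        for d in vision.search_frame(n,t)[:3]: print(t,np.round(d['uv']),round(d['conf'],2),np.round(hit(cal,d['uv'],{'case':30,'lifter':8,'pry_gap':53,'lid_hinge':58,'plate_a_frost':40,'slot_right':6}[t])))
a=cv2.imread('pics/scene0.png');b=cv2.imread('pics/side0.png')
cv2.imwrite('pics/both.png',cv2.resize(np.vstack([a,b]),None,fx=.71,fy=.71))
print(bot.observe())
E
```

```text
pics
scene {'fx': 467.06486216834406, 'fy': 467.06486216834406, 'cx': 281.8818288535324, 'cy': 204.56263751826697, 'xyz': array([1234.84560717,  199.35001979,  718.01848005]), 'rotation': array([0.54472494, 0.2573433 , 0.32878373, 0.72728978])}Traceback (most recent call last):
  File "<stdin>", line 7, in <module>
  File "h.py", line 12, in hit
    o,d=ray(cal,uv,fish);return o+d*(z-o[2])/d[2]
        ~~~^^^^^^^^^^^^^
  File "h.py", line 10, in ray
    return np.array(cal['xyz']),np.array(cal['rotation']).reshape(3,3)@d
                                ~~~~~~~~~~~~~~~~~~~~~~~~~~~~~~~~~^^^^^
ValueError: cannot reshape array of size 4 into shape (3,3)
```

View pics/scene0.png

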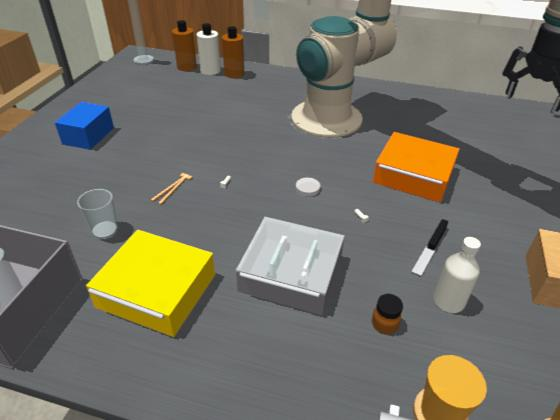

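The scene picture shows the grey case at (292,262), between the yellow look-alike (155,280) and the orange one (418,165). The lifter lies at (432,245) with its black handle towards the robot. The rotation comes as a quaternion, so I'll fix the helper.

```bash
sed -i "s/np.array(cal\['rotation'\]).reshape(3,3)/rot(cal)/" h.py; cat >> h.py <<'E'
def rot(cal):
    w,x,y,z=cal['rotation'];return R.from_quat([x,y,z,w]).as_matrix()
E
python3 - <<'E'
from h import *
Z={'case':30,'lifter':8,'pry_gap':53,'lid_hinge':58,'plate_a_frost':40,'forceps':3,'jar':30,'wash_bottle':80,'dish':7,'tube_1':6,'beaker':45}
for n in ['scene','side','wrist']:
    cal=vision.get_calibration(n);print(n,cal)
    im=vision.camera(n);cv2.imwrite(f'pics/{n}0.png',im)
    for t in Z:
        for d in vision.search_frame(n,t)[:3]:
            if d['conf']>.2: print(t,np.round(d['uv']),round(d['conf'],2),np.round(hit(cal,d['uv'],Z[t],n=='wrist')))
im=cv2.imread('pics/scene0.png');cv2.imwrite('pics/crop1.png',cv2.resize(im[205:320,225:465],None,fx=3.3,fy=3.3,interpolation=cv2.INTER_CUBIC))
print(bot.observe())
E
```

```text
scene {'fx': 467.06486216834406, 'fy': 467.06486216834406, 'cx': 281.8818288535324, 'cy': 204.56263751826697, 'xyz': array([1234.84560717,  199.35001979,  718.01848005]), 'rotation': array([0.54472494, 0.2573433 , 0.32878373, 0.72728978])}
case [293. 262.] 0.93 [624.  59.  30.]
case [152. 278.] 0.79 [ 738. -187.   30.]
case [417. 168.] 0.63 [229. 275.  30.]
lifter [433. 248.] 0.91 [478. 328.   8.]
pry_gap [288. 264.] 0.61 [651.  57.  53.]
pry_gap [416. 167.] 0.61 [255. 270.  53.]
pry_gap [155. 279.] 0.57 [ 757. -168.   53.]
lid_hinge [290. 267.] 0.98 [660.  62.  58.]
lid_hinge [413. 165.] 0.92 [257. 263.  58.]
lid_hinge [152. 282.] 0.84 [ 767. -168.   58.]
forceps [386. 313.] 0.6 [672. 251.   3.]
forceps [172. 188.] 0.49 [ 448. -293.    3.]
jar [386. 314.] 0.83 [695. 250.  30.]
jar [458. 278.] 0.67 [570. 375.  30.]
wash_bottle [456. 277.] 0.76 [617. 359.  80.]
dish [308. 186.] 0.6 [348.  26.   7.]
tube_1 [360. 216.] 0.47 [421. 166.   6.]
beaker [ 99. 211.] 0.64 [ 614. -378.   45.]
side {'fx': 490.3083757121313, 'fy': 490.3083757121313, 'cx': 284.2823498068805, 'cy': 221.4717444336757
[... 1369 characters left out ...]
1 [255. 343.] 0.33 [436. 336.   6.]
{'time': 1.9, 'q': array([ 1.04267049e+00,  5.21572908e-02,  1.40069369e+00,  1.86024277e-05,
        1.68855270e+00, -7.03156936e-02]), 'joint_vel': array([-0.00188964,  0.00049595,  0.00102914,  0.00151697, -0.00077222,
        0.00163452]), 'effort': array([-2.42957922e-04, -3.81531930e+01, -3.60307932e+01, -7.66900689e-05,
        2.85957112e-04,  5.43584932e-06]), 'eef_pos': array([232.04151489, 470.97534276, 231.34889581]), 'ee_rot': array([1.90265397e-05, 2.26910226e-01, 9.73915674e-01, 9.30124905e-05]), 'force': array([0.27632322, 0.14676366, 0.92041906]), 'torque': array([ 0.06324576, -0.02572507,  0.05543657]), 'gripper_width': 85.45861156585043}
```

View pics/side0.png

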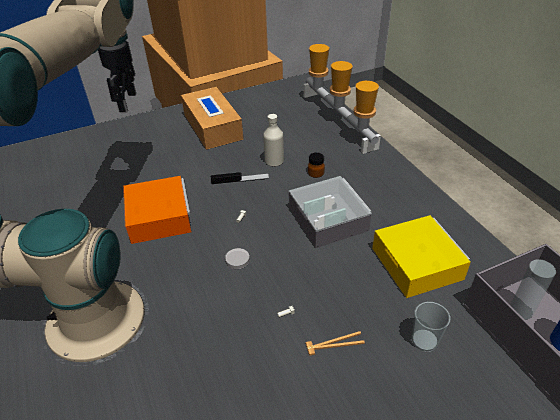

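View pics/crop1.png

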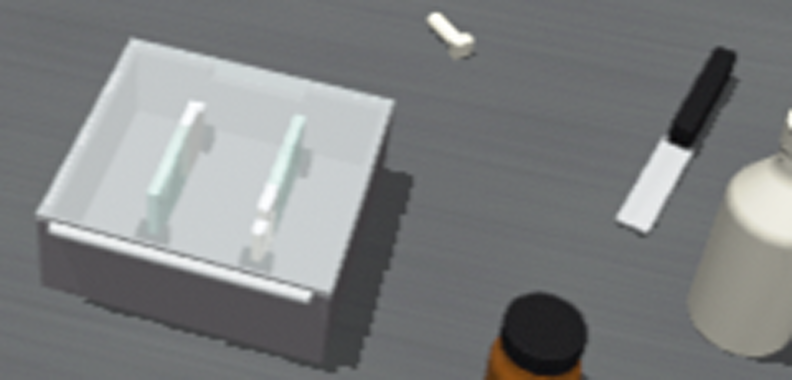

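Naming candidates: there are three case-like boxes, yellow (152,278), orange (417,168) and grey (293,262). The grey one is the case, and the crop confirms it: clear lid, two plates inside. Seen from the hinge side, the robot's right is the image's left. So the right-hand plate is the image-left one. Its white frosted end is at the robot-side front, which makes it plate_b, with the label facing case -y. Next I'll work out poses from the corners.

```bash
python3 - <<'E'
from h import *
c=vision.get_calibration('scene')
f=lambda p:(225+p[0]/3.3,205+p[1]/3.3)
K=[(132,40),(393,100),(330,298),(40,217)]
P=np.array([hit(c,f(p),63)[:2] for p in K]);print('lid corners fr,fl,bl,br',P.round(1))
print([np.linalg.norm(P[i]-P[(i+1)%4]).round(1) for i in range(4)],P.mean(0))
ex=(P[3]+P[2]-P[0]-P[1]);print('yaw deg',np.degrees(np.arctan2(*ex[::-1])),np.degrees(np.arctan2(*(P[0]-P[1])[[0,1]][::-1]))+90,'orig',P.mean(0)-12*ex/np.linalg.norm(ex))
for n,p,z in [('handle end top',(725,52),24),('handle front top',(682,132),24),('tip mid',(634,226),4),('blade root',(680,143),4)]:
    print(n,hit(c,f(p),z).round(1))
im=cv2.imread('pics/side0.png');cv2.imwrite('pics/crop2.png',cv2.resize(im[150:250,205:380],None,fx=4.5,fy=4.5,interpolation=cv2.INTER_CUBIC))
E
```

```text
lid corners fr,fl,bl,br [[547.2 -22.3]
 [552.8 145.7]
 [711.7 140.1]
 [702.6 -27.2]]
[np.float64(168.1), np.float64(159.0), np.float64(167.6), np.float64(155.5)] [628.53971713  59.05566461]
yaw deg -1.9193661922042722 -1.9093344915866197 orig [616.5464497   59.45758054]
handle end top [402. 348.  24.]
handle front top [487.6 323.1  24. ]
tip mid [557.2 301.6   4. ]
blade root [476.7 325.9   4. ]
```

View pics/crop2.png

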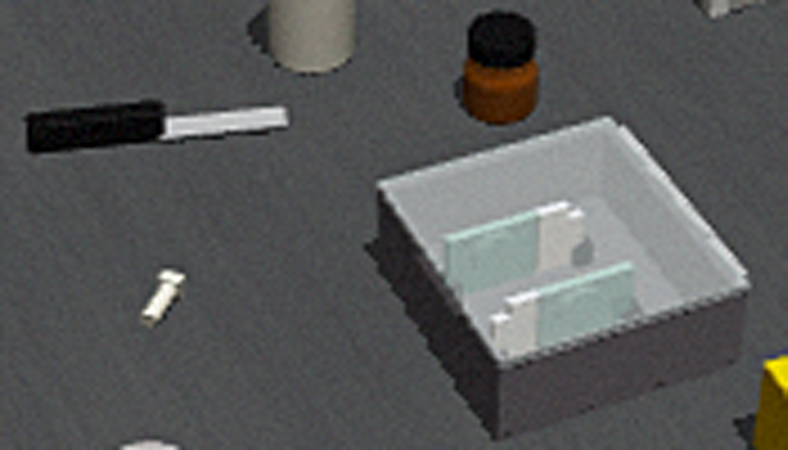

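The side crop agrees: the right-hand plate (nearer) has its white notched end at the front (500,330) and is clear at the back (590,290). I'll cross-check the positions with the side corners and plan the move over the lifter.

```bash
python3 - <<'E'
from h import *
c=vision.get_calibration('side')
f=lambda p:(205+p[0]/4.5,150+p[1]/4.5)
P=np.array([hit(c,f(p),63)[:2] for p in [(500,358),(379,184),(610,119),(748,284)]]);print(P.round(1),P.mean(0))
ex=(P[3]+P[2]-P[0]-P[1]);print('yaw',np.degrees(np.arctan2(*ex[::-1])),'orig',P.mean(0)-12*ex/np.linalg.norm(ex))
for n,p,z in [('handle end top',(28,114),24),('handle front top',(163,104),24),('tip mid',(287,119),4)]:
    print(n,hit(c,f(p),z).round(1))
o=bot.observe();w,x,y,z=o['ee_rot'];M=R.from_quat([x,y,z,w]).as_matrix()
print(M.round(3)); print('to (430,338,150)',M.T@(np.array([430,338,150])-o['eef_pos']))
w=vision.get_calibration('wrist');print('cam in tool',M.T@(w['xyz']-o['eef_pos']),(M.T@rot(w)).round(3))
E
```

```text
[[546.3 -23.6]
 [551.8 140.3]
 [706.2 133.1]
 [699.8 -32.8]] [626.05221378  54.21316446]
yaw -3.05514123969183 orig [614.06926933  54.85272857]
handle end top [398.5 349.8  24. ]
handle front top [481.2 320.1  24. ]
tip mid [557. 293.   4.]
[[-0.897  0.442  0.   ]
 [ 0.442  0.897  0.   ]
 [ 0.     0.    -1.   ]]
to (430,338,150) [-236.34665337  -31.80319055   81.3416435 ]
cam in tool [  78.59306983   -0.49805961 -143.68140105] [[ 0.     0.952  0.305]
 [ 1.    -0.    -0.001]
 [-0.001  0.305 -0.952]]
```

drive_tool --rows '[-43,-5,13.5,0,-43,-5,13.5,0,-43,-5,13.5,0,-43,-5,13.5,0,-43,-5,13.5,0,-41,-4,13.5,0,0,0,0,-0.152,0,0,0,0,0,0,0,0]' --gripper 50 --grip_force 90

```text
time: 3.02
eef_pos: [448.7, 332.2, 150.6]
ee_rot: [0.0, 0.153, 0.988, 0.0]
force: [0.2, 0.2, -0.3]
gripper_width: 49.7
```

```bash
cat >> h.py <<'E'
def state():
    o=bot.observe();w,x,y,z=o['ee_rot'];M=R.from_quat([x,y,z,w]).as_matrix()
    print('t',round(o['time'],2),'pos',o['eef_pos'].round(1),'yaw y-axis deg',np.degrees(np.arctan2(M[1,1],M[0,1])).round(2),'F',o['force'].round(1),'w',round(o['gripper_width'],1));return o,M
E
python3 - <<'E'
from h import *
state();c=vision.get_calibration('wrist');im=vision.camera('wrist')
cv2.imwrite('pics/w1.png',cv2.resize(im,None,fx=1.4,fy=1.4))
for p in [(-85,-8,24),(5,-8,24),(5,8,24),(85,0,4)]:
    a=np.radians(-17.5);q=[477.5+p[0]*np.cos(a)-p[1]*np.sin(a),322.5+p[0]*np.sin(a)+p[1]*np.cos(a),p[2]]
    print(p,np.round(np.array(proj(c,q,True))*1.4))
g=im.max(2)
print(vision.search_frame('wrist','lifter')[:1])
E
```

```text
t 3.02 pos [448.7 332.2 150.6] yaw y-axis deg 72.36 F [ 0.2  0.2 -0.3] w 49.7
(-85, -8, 24) [372. 195.]
(5, -8, 24) [374. 336.]
(5, 8, 24) [399. 336.]
(85, 0, 4) [387. 423.]
[{'uv': [276.7, 218.4], 'conf': 0.91}]
```

View pics/w1.png

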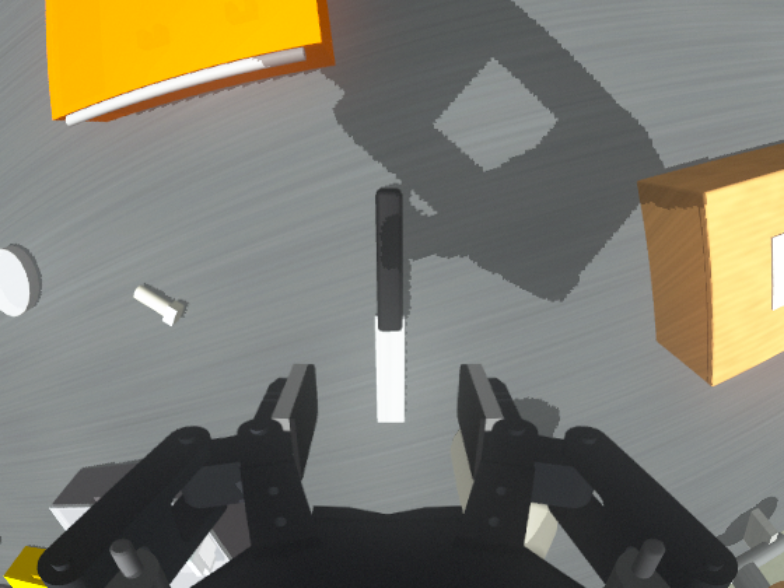

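The wrist picture shows the lifter in line with the tool: handle end (389,189), handle front (389,330), tip (391,422). Descending to grip at about x = -27.

drive_tool --rows '[0,1,40,0,0,0,40,0,0,0,35,0,0,0,22,0,0,0,10.5,0,0,0,0,0]'

```text
time: 3.88
eef_pos: [448.9, 332.9, 2.8]
ee_rot: [-0.0, 0.152, 0.988, -0.0]
force: [-0.0, 0.3, 0.5]
gripper_width: 49.8
```

drive_tool --rows '[0,0,0,0,0,0,0,0,0,0,0,0,0,0,0,0,0,0,0,0,0,0,0,0]' --gripper 5

```text
time: 4.62
eef_pos: [449.9, 333.3, 4.3]
ee_rot: [0.001, 0.152, 0.988, 0.001]
force: [-0.1, 0.2, 6.4]
gripper_width: 14.2
```

drive_tool --rows '[0,0,-20,0,0,0,-40,0,0,0,-45,0,0,0,0,-0.132,0,0,0,-0.133,6,-45,0,0,6,-45,0,0,6,-45,0,0,6,-45,0,0,6,-45,0,0,5,-43,0,0,0,0,0,0,0,0,0,0]'

```text
time: 6.25
eef_pos: [403.4, 66.7, 107.9]
ee_rot: [0.0, 0.021, 1.0, 0.0]
force: [0.3, 0.5, -1.2]
gripper_width: 13.9
```

```bash
python3 - <<'E'
from h import *
o,M=state()
a=np.radians(-2.4);C=np.array([615.3,57.2]);Rm=np.array([[np.cos(a),-np.sin(a)],[np.sin(a),np.cos(a)]])
def W(p): return np.r_[C+Rm@np.array(p[:2],float),p[2]]
for n in ['scene','side','wrist']:
    c=vision.get_calibration(n);im=vision.camera(n);cv2.imwrite(f'pics/{n}2.png',im)
    for p in [(-66,-85,58),(-66,85,58),(-66,-30,58),(-66,30,58),(-66,30,49),(-66,-30,49)]:
        u=proj(c,W(p),n=='wrist');print(n,p,np.round(u,1))
        cv2.circle(im,(int(u[0]),int(u[1])),1,(0,0,255),-1)
    # predicted tip
    for L in (112,):
      for z in (-1.2,1.2):
        t=o['eef_pos']+M@np.array([-L,0,-z]); u=proj(c,t,n=='wrist'); cv2.circle(im,(int(u[0]),int(u[1])),1,(255,0,255),-1); print('tip',u)
    np.save(f'pics/{n}2.npy',im)
a=np.load('pics/wrist2.npy');b=np.load('pics/side2.npy')
A=cv2.resize(a[180:420,110:450],(800,565)) ; 
B=cv2.resize(b[150:270,190:390],(800,480),interpolation=cv2.INTER_CUBIC)
cv2.imwrite('pics/v2.png',cv2.resize(np.vstack([A,B]),(457,597)))
cv2.imwrite('pics/v2w.png',A);cv2.imwrite('pics/v2s.png',B)
E
```

```text
t 6.25 pos [403.4  66.7 107.9] yaw y-axis deg 87.64 F [ 0.3  0.5 -1.2] w 13.9
scene (-66, -85, 58) [264.  218.2]
scene (-66, 85, 58) [343.4 237.1]
scene (-66, -30, 58) [289.  224.1]
scene (-66, 30, 58) [317.  230.8]
scene (-66, 30, 49) [316.7 234. ]
scene (-66, -30, 49) [288.9 227.3]
tip (np.float64(309.06420738670096), np.float64(199.25359014868224))
tip (np.float64(309.12748244090943), np.float64(198.35013064735244))
side (-66, -85, 58) [316.1 231.4]
side (-66, 85, 58) [288.9 191.2]
side (-66, -30, 58) [306.8 217.6]
side (-66, 30, 58) [297.1 203.4]
side (-66, 30, 49) [297.2 206. ]
side (-66, -30, 49) [306.7 220.2]
tip (np.float64(289.39389739490036), np.float64(199.40169481666254))
tip (np.float64(289.38230799821935), np.float64(198.67013127073858))
wrist (-66, -85, 58) [179.4 385. ]
wrist (-66, 85, 58) [370.1 385.4]
wrist (-66, -30, 58) [240.3 389.4]
wrist (-66, 30, 58) [309.2 389.5]
wrist (-66, 30, 49) [308.4 382.2]
wrist (-66, -30, 49) [241.1 382.1]
tip (np.float64(275.61851482248665), np.float64(410.05480270552806))
tip (np.float64(275.6168102890071), np.float64(412.6660595232446))
```

View pics/v2s.png

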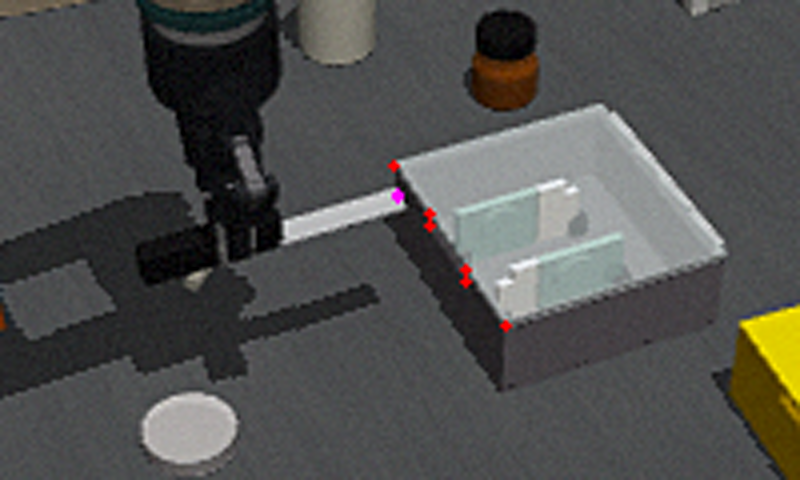

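View pics/v2w.png

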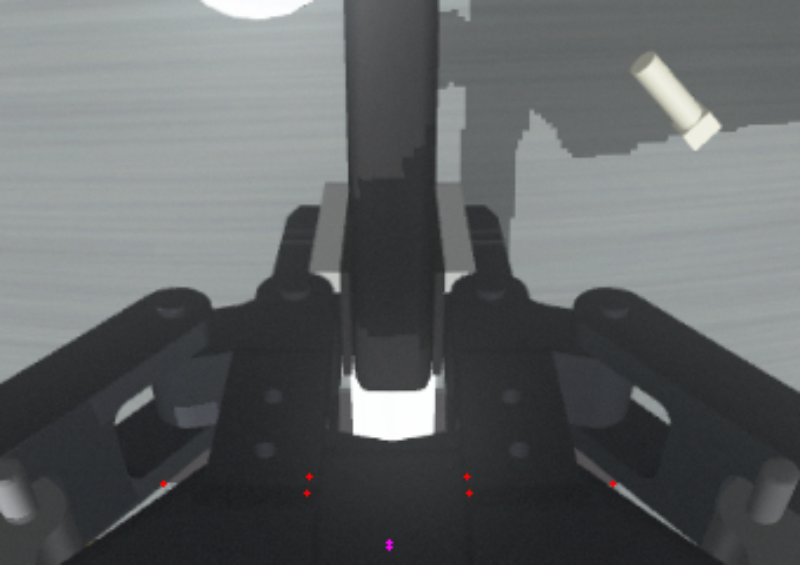

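The overlay fits the case corners and the tip to 1–2 px. The blade sits level at around (403,199) in the crop. I'll descend to gap height and bring the tip near the wall, then measure the blade height numerically.

drive_tool --rows '[0,0,30,0,0,0,24,0,-12,0,0,0,0,0,0,0,0,0,0,0]'

```text
time: 7.02
eef_pos: [416.1, 66.1, 54.9]
ee_rot: [0.001, 0.02, 1.0, 0.0]
force: [0.1, -0.7, -1.1]
gripper_width: 14.2
```

```bash
python3 - <<'E'
from h import *
o,M=state()
for n in ['side','scene']:
    c=vision.get_calibration(n);im=vision.camera(n);cv2.imwrite(f'pics/{n}3.png',im);g=im.min(2).astype(float)
    for L in (60,75,90,105,110,114,118):
        best=[]
        t=o['eef_pos']+M@np.array([-L,0,0]);u0=np.array(proj(c,t));u1=np.array(proj(c,t+[0,0,10]));d=(u1-u0)/10
        s=np.arange(-20,21,1.0);pp=np.array([u0+d*k for k in s],np.float32)
        v=cv2.remap(g.astype(np.float32),pp[:,0].reshape(1,-1),pp[:,1].reshape(1,-1),cv2.INTER_LINEAR)[0]
        print(n,L,u0.round(1),v.astype(int)[::2])
    # along blade
    t=[proj(c,o['eef_pos']+M@np.array([-L,0,0])) for L in range(96,130,2)];t=np.array(t,np.float32)
    print('along 96..',cv2.remap(g.astype(np.float32),t[:,0].reshape(1,-1),t[:,1].reshape(1,-1),cv2.INTER_LINEAR)[0].astype(int))
    # expected white band in s for blade +-10mm in y
    for z in (-1.2,1.2):
      for y in (-10,10):
        u=np.array(proj(c,o['eef_pos']+M@np.array([-90,y,-z])))-np.array(proj(c,o['eef_pos']+M@np.array([-90,0,0])));print('edge',z,y,(u@d/(d@d)).round(1),u.round(1))
im=cv2.imread('pics/side3.png');cv2.imwrite('pics/v3.png',cv2.resize(im[180:240,250:350],None,fx=7.5,fy=7.5,interpolation=cv2.INTER_CUBIC))
E
```

```text
t 7.03 pos [416.1  66.1  54.9] yaw y-axis deg 87.68 F [ 0.1 -0.7 -1.1] w 14.2
side 60 [275.5 219. ] [ 68  68  69  70 113 155 179 190 185 184 185 188 191 198 169 108  80  61
  67  70  67]
side 75 [280.9 217.4] [ 71  67  64  69  94 159 188 189 184 180 185 190 195 188 173 113  63  66
  71  77  77]
side 90 [286.3 215.7] [ 74  73  67  74 102 145 195 190 183 183 185 190 194 199 159 121  81  65
  67  71  75]
side 105 [291.7 214.1] [ 70  70  70  70 107 155 178 192 187 185 188 193 200 207 171  67  27  29
  30  31  32]
side 110 [293.5 213.6] [ 73  69  64  72  88 146 194 192 190 187 193 202 176 141  74  41  32  30
  30  32  34]
side 114 [294.9 213.1] [ 33  30  33  45  93 154 179 185 131  84  40  29  28  29  30  31  32  33
  36  37  32]
side 118 [296.3 212.7] [33 31 25 40 80 86 76 47 25 26 27 31 32 32 32 32 31 32 33 35 37]
along 96.. [188 189 186 187 188 188 193 193 168  40  16  27  31  31  33  34  35]
edge -1.2 -10 -9.6 [1.5 2.8]
edge -1.2 10 7.1 [-1.5 -2. ]
edge 1.2 -10 -7.2 [1.5 2.1]
edge 1.2 10 9.5 [-1.5 -2.7]
scene 60 [312.7 206.6] [232 232 233 233 232 232 231 231 231 230 229 229 228 228 22
[... 186 characters left out ...]
233 233 232 232 232 231 230 229 229 228 228 228
 228 228 229]
scene 105 [307.  219.8] [199 165 131 111 110 118 145 187 226 234 233 232 230 230 230 229 229 229
 229 228 228]
scene 110 [306.3 221.3] [212 211 207 178 143 113 110 113 132 168 215 233 232 230 229 229 229 229
 229 229 229]
scene 114 [305.8 222.5] [212 213 212 212 203 180 137 113 109 112 134 173 225 232 231 229 229 229
 229 229 229]
scene 118 [305.3 223.7] [210 212 212 212 213 212 202 178 129 112 109 111 135 178 229 231 230 229
 229 229 229]
along 96.. [232 232 232 232 232 233 233 215 170 134 112 109 111 121 169 205 212]
edge -1.2 -10 0.9 [-4.5 -0.6]
edge -1.2 10 -3.3 [4.5 1.5]
edge 1.2 -10 3.3 [-4.5 -1.5]
edge 1.2 10 -0.9 [4.6 0.6]
```

View pics/v3.png

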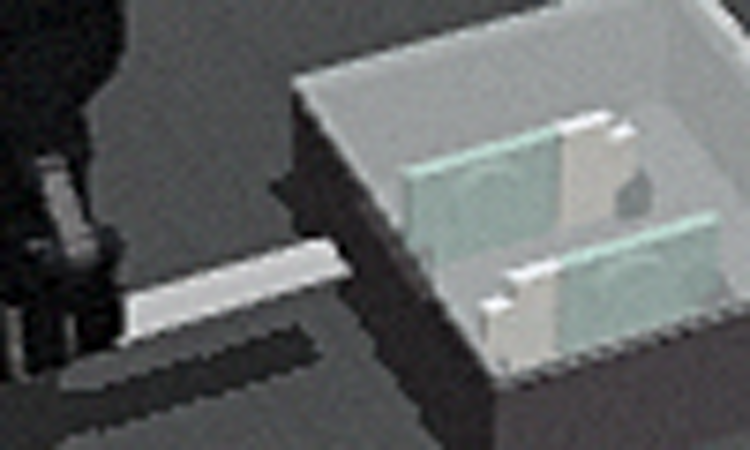

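The blade is level (offset about -1 mm at every station) with its mid-height at about z 54 and its tip at L≈113, right at the gap. Inserting about 30 mm.

drive_tool --rows '[-10,0,0,0,-10,0,0,0,-10,0,0,0,-10,0,0,0,-10,0,0,0,0,0,0,0]'

```text
time: 7.88
eef_pos: [465.8, 63.8, 53.7]
ee_rot: [-0.0, 0.021, 1.0, 0.0]
force: [-0.0, -0.1, -0.7]
gripper_width: 14.1
```

drive_tool --rows '[0,0,-3,0,-3.4,0,-21.7,0,-5.6,0,-21.1,0,-9.2,0,-19.7,0,-12.5,0,-17.8,0,-15.5,0,-15.5,0,0,0,0,0]'

```text
time: 8.75
eef_pos: [512.1, 62.0, 153.7]
ee_rot: [0.001, 0.02, 1.0, 0.0]
force: [-0.5, 0.8, -1.0]
gripper_width: 13.9
```

```bash
python3 - <<'E'
from h import *
state()
a=vision.camera('side');b=vision.camera('scene')
cv2.imwrite('pics/v4.png',np.hstack([cv2.resize(a[80:280,190:390],(390,390)),cv2.resize(b[120:320,190:390],(390,390))]))
E
```

```text
t 8.75 pos [512.1  62.  153.7] yaw y-axis deg 87.66 F [-0.5  0.8 -1. ] w 13.9
```

View pics/v4.png

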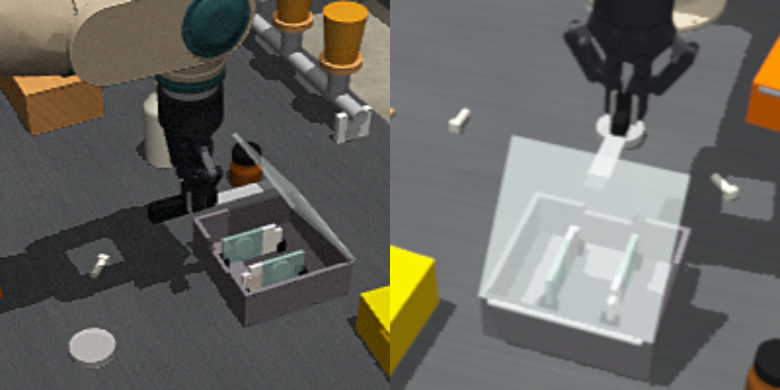

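The lid is rising with the blade tip under it, at about 50°. Nine pictures viewed so far. Continuing past upright, then backing off.

drive_tool --rows '[-17.8,0,-12.5,0,-19.7,0,-9.2,0,-21.1,0,-5.6,0,-21.7,0,-1.9,0,-21.7,0,1.9,0,-21.1,0,5.6,0,-13.9,0,6.1,0,0,0,0,0,0,0,0,0]'

```text
time: 9.98
eef_pos: [647.5, 56.5, 168.0]
ee_rot: [-0.0, 0.02, 1.0, 0.0]
force: [-0.3, -0.3, -0.5]
gripper_width: 14.2
```

drive_tool --rows '[20,0,0,0,50,0,0,0,50,0,0,0,50,0,0,0,50,0,0,0,0,0,0,0]'

```text
time: 10.72
eef_pos: [425.4, 65.6, 168.2]
ee_rot: [0.0, 0.02, 1.0, 0.0]
force: [0.6, 1.0, -0.8]
gripper_width: 14.1
```

```bash
python3 - <<'E'
from h import *
state()
a=np.radians(-2.4);C=np.array([615.3,57.2]);Rm=np.array([[np.cos(a),-np.sin(a)],[np.sin(a),np.cos(a)]])
W=lambda p:np.r_[C+Rm@np.array(p[:2],float),p[2]]
out=[]
for n in ['side','scene']:
    c=vision.get_calibration(n);im=vision.camera(n);cv2.imwrite(f'pics/{n}5.png',im)
    for th,col in((1.8,(0,0,255)),(2.0,(0,255,0)),(2.2,(255,0,0))):
        for y in(-85,85):
            u=proj(c,W((90-156*np.cos(th),y,58+156*np.sin(th))));cv2.circle(im,(int(u[0]),int(u[1])),2,col,-1)
    out.append(im)
cv2.imwrite('pics/v5.png',np.hstack([cv2.resize(out[0][80:280,240:440],(390,390)),cv2.resize(out[1][120:320,190:390],(390,390))]))
E
```

```text
t 10.72 pos [425.4  65.6 168.2] yaw y-axis deg 87.71 F [ 0.6  1.  -0.8] w 14.1
```

View pics/v5.png

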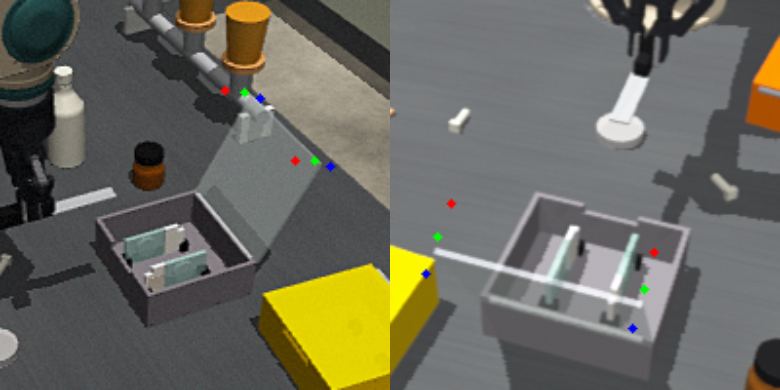

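The lid stands at about 2.05 rad, near the green marks, so it leans back. Now I'll lay the lifter down on free bench near (445,320).

drive_tool --rows '[-2,51,0,0,-2,51,0,0,-2,51,0,0,-2,51,20,0,-2,51,40,0,0,0,45,0,0,0,35,0,0,0,15,0,0,0,5,0,0,0,0,0,0,0,0,0]'

```text
time: 12.2
eef_pos: [449.6, 318.4, 11.3]
ee_rot: [0.001, 0.02, 1.0, 0.001]
force: [0.4, -0.3, -0.9]
gripper_width: 14.3
```

drive_tool --rows '[0,0,3,0,0,0,2,0,0,0,1,0,0,0,0,0,0,0,0,0]'

```text
time: 12.82
eef_pos: [448.7, 318.0, 4.3]
ee_rot: [0.0, 0.02, 1.0, 0.0]
force: [-2.5, -1.4, 4.9]
gripper_width: 14.0
```

Contact at 4.3 mm, the same as when I grasped it, so it is down flat. Release slowly and rise.

drive_tool --rows '[0,0,0,0,0,0,0,0,0,0,0,0,0,0,0,0]' --gripper 34

```text
time: 13.32
eef_pos: [448.7, 317.9, 3.6]
ee_rot: [-0.0, 0.02, 1.0, 0.0]
force: [0.7, -0.3, -0.4]
gripper_width: 34.1
```

drive_tool --rows '[0,0,-30,0,0,0,-50,0,0,0,-60,0,0,-50,-30,0,-20,-50,0,0,-30,-50,0,0,-40,-50,0,0,-40,-35,0,0,0,0,0,0,0,0,0,0]'

```text
time: 14.58
eef_pos: [567.8, 79.3, 173.4]
ee_rot: [-0.0, 0.02, 1.0, 0.0]
force: [-0.7, 0.8, -0.8]
gripper_width: 33.8
```

```bash
python3 - <<'E'
from h import *
o,M=state()
a=np.radians(-2.4);C=np.array([615.3,57.2]);Rm=np.array([[np.cos(a),-np.sin(a)],[np.sin(a),np.cos(a)]])
W=lambda p:np.r_[C+Rm@np.array(p[:2],float),p[2]]
c=vision.get_calibration('wrist');im=vision.camera('wrist');cv2.imwrite('pics/w6.png',im)
for p,col in [((-45,-35,52),(0,0,255)),((-45,-29,52),(0,0,255)),((45,-35,52),(0,255,0)),((45,-29,52),(0,255,0)),((-66,-85,58),(255,0,0)),((-66,85,58),(255,0,0))]:
    u=proj(c,W(p),True);print(p,np.round(u,1));cv2.circle(im,(int(u[0]),int(u[1])),1,col,-1)
cv2.imwrite('pics/v6.png',cv2.resize(im[130:420,110:460],None,fx=2,fy=2,interpolation=cv2.INTER_CUBIC))
E
```

```text
t 14.57 pos [567.8  79.3 173.4] yaw y-axis deg 87.65 F [-0.7  0.8 -0.8] w 33.8
(-45, -35, 52) [212.6 208.2]
(-45, -29, 52) [219.4 208.2]
(45, -35, 52) [219.5 296.9]
(45, -29, 52) [225.6 297. ]
(-66, -85, 58) [154.  186.9]
(-66, 85, 58) [354.2 186.4]
```

View pics/v6.png

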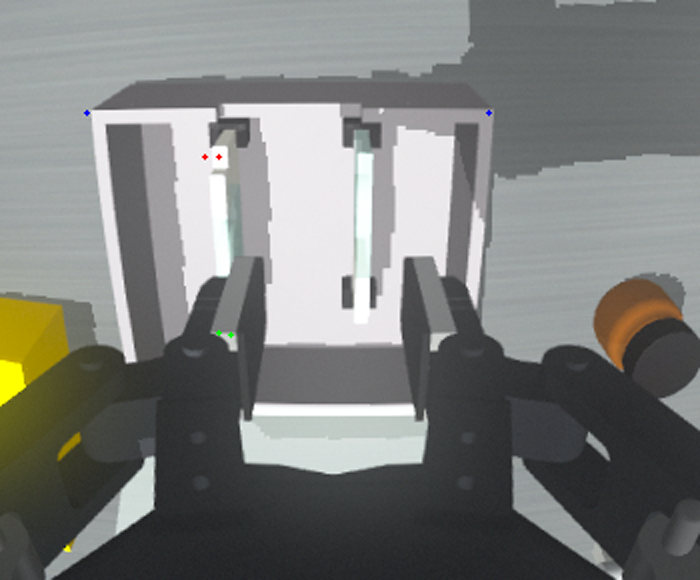

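Twelve-picture budget: 11 viewed. The plate top sits about 3 mm further left than predicted (218 against 212 in the crop), so I use case y ≈ -29. Frosted notched end at the front (220,157), confirmed. Moving over the clear back half and down.

drive_tool --rows '[-34,-25,0,0,-34.4,-24.4,0,0,0,0,45,0,0,0,45,0,0,0,35,0,0,0,20,0,0,0,8,0,0,0,0,0]'

```text
time: 15.62
eef_pos: [634.8, 27.3, 21.5]
ee_rot: [0.001, 0.02, 1.0, 0.0]
force: [-0.7, -0.5, 0.9]
gripper_width: 34.1
```

drive_tool --rows '[0,0,0,0,0,0,0,0,0,0,0,0,0,0,0,0,0,0,0,0]' --gripper 2 --grip_force 25

```text
time: 16.25
eef_pos: [635.3, 26.9, 22.2]
ee_rot: [0.001, 0.02, 1.0, 0.0]
force: [-0.7, 0.9, 6.6]
gripper_width: 5.8
```

drive_tool --rows '[0,0,-10,0,0,0,-30,0,0,0,-40,0,0,0,-40,0,20,-35,0,0,27,-35,0,0,27,-35,0,0,27,-35,0,0,27,-32,0,0,0,0,40,0,0,0,40,0,0,0,25,0,0,0,10,0,0,0,0,0]'

```text
time: 18.0
eef_pos: [499.5, -139.7, 25.8]
ee_rot: [-0.0, 0.02, 1.0, 0.0]
force: [0.2, -0.1, -0.5]
gripper_width: 5.4
```

```bash
python3 - <<'E'
from h import *
o,M=state();g=o['eef_pos']
out=[]
for n in ['side','scene']:
    c=vision.get_calibration(n);im=vision.camera(n);cv2.imwrite(f'pics/{n}7.png',im)
    for dx in(-25,65):
        for z in (-16,30):
            u=proj(c,g+M@np.array([dx,0,-z]));print(n,dx,z,np.round(u,1))
    t=vision.search_frame(n,'plate_b_frost')[:3];print([(np.round(d['uv']),d['conf']) for d in t])
E
```

```text
t 18.0 pos [ 499.5 -139.7   25.8] yaw y-axis deg 87.67 F [ 0.2 -0.1 -0.5] w 5.4
side -25 -16 [330.7 279.5]
side -25 30 [331.6 266.5]
side 65 -16 [295.8 291.6]
side 65 30 [295.8 278.7]
[(array([299., 286.]), 0.67), (array([367., 175.]), 0.25)]
scene -25 -16 [217.9 217.9]
scene -25 30 [216.3 202.3]
scene 65 -16 [233.4 193.9]
scene 65 30 [232.4 178.5]
[]
```

drive_tool --rows '[0,0,4,0,0,0,3,0,0,0,1.5,0,0,0,0,0,0,0,0,0]'

```text
time: 18.82
eef_pos: [499.6, -139.7, 17.2]
ee_rot: [0.0, 0.02, 1.0, 0.0]
force: [0.4, 0.4, -1.8]
gripper_width: 5.6
```

drive_tool --rows '[0,0,1,0,0,0,0,0,0,0,0,0]'

```text
time: 19.2
eef_pos: [499.7, -139.8, 16.3]
ee_rot: [0.0, 0.02, 1.0, -0.0]
force: [0.6, -0.1, 0.2]
gripper_width: 5.5
```

drive_tool --rows '[0,0,1,0,0,0,0,0,0,0,0,0]'

```text
time: 19.58
eef_pos: [499.7, -139.8, 16.2]
ee_rot: [0.0, 0.02, 1.0, -0.0]
force: [-3.1, 1.0, 8.7]
gripper_width: 5.4
```

The plate stands on the bench. Now lay it down label-up: open a little, push the label side (-y) towards +y so it leans on the other finger, then ease it down.

drive_tool --rows '[0,0,0,0,0,0,0,0,0,0,0,0,0,0,0,0]' --gripper 42

```text
time: 20.08
eef_pos: [499.4, -139.7, 15.0]
ee_rot: [-0.0, 0.02, 1.0, 0.0]
force: [0.0, -0.2, 0.2]
gripper_width: 41.9
```

```bash
python3 - <<'E'
from h import *
o,M=state();g=o['eef_pos']
out=[]
for n in ['side','scene','wrist']:
    im=vision.camera(n);cv2.imwrite(f'pics/{n}8.png',im)
im=cv2.imread('pics/wrist8.png');hsv=cv2.cvtColor(im,cv2.COLOR_BGR2HSV)
# plate top: expected pixel if standing (z=46) vs fallen
c=vision.get_calibration('wrist')
p=np.array([499.7,-139.8,0])
for dx in (65,40,15):
  for y in (0,):
    b=p+M@np.array([dx,y,0]);u=proj(c,[b[0],b[1],46],True)
    r=int(round(u[1]));cols=np.arange(int(u[0])-24,int(u[0])+25,3);print(dx,np.round(u,1),im[r,cols].astype(int).tolist())
E
```

```text
t 20.07 pos [ 499.4 -139.7   15. ] yaw y-axis deg 87.67 F [ 0.  -0.2  0.2] w 41.9
65 [276.9 150.5] [[178, 177, 170], [179, 176, 171], [178, 177, 172], [183, 181, 174], [181, 179, 174], [204, 204, 199], [255, 255, 255], [255, 255, 255], [255, 255, 255], [255, 255, 255], [255, 255, 255], [136, 135, 130], [133, 133, 128], [133, 133, 128], [131, 131, 125], [132, 132, 127], [131, 130, 124]]
40 [276.8 218.6] [[177, 175, 169], [178, 178, 170], [179, 178, 172], [179, 178, 170], [180, 179, 170], [206, 204, 196], [255, 255, 255], [255, 255, 255], [255, 255, 255], [255, 255, 255], [255, 255, 255], [139, 139, 130], [138, 136, 128], [136, 134, 126], [134, 134, 126], [131, 132, 124], [133, 132, 124]]
15 [276.8 278.1] [[176, 177, 166], [178, 178, 167], [177, 177, 166], [178, 178, 167], [180, 180, 168], [176, 180, 168], [255, 255, 253], [255, 255, 252], [255, 255, 252], [255, 255, 252], [255, 255, 252], [130, 133, 119], [131, 132, 120], [130, 132, 119], [129, 130, 117], [128, 130, 118], [126, 129, 115]]
```

Standing upright and centred. Push over.

drive_tool --rows '[0,0,-6,0,0,6,0,0,0,6,0,0,0,4,0,0,0,3,0,0,0,3,0,0,0,3,0,0,0,2,0,0,0,0,0,0,0,0,0,0]'

```text
time: 21.48
eef_pos: [500.6, -112.8, 21.1]
ee_rot: [0.0, 0.02, 1.0, 0.0]
force: [-0.2, 0.5, 0.5]
gripper_width: 42.2
```

drive_tool --rows '[0,6,2,0,0,6,2,0,0,6,2,0,0,0,0,0,0,0,0,0]' --gripper 84

```text
time: 22.1
eef_pos: [501.4, -94.7, 15.2]
ee_rot: [0.0, 0.02, 1.0, 0.0]
force: [-0.2, 1.0, -0.3]
gripper_width: 84.1
```

```bash
python3 - <<'E'
from h import *
o,M=state()
for n in ['side','scene','wrist']:
    im=vision.camera(n);cv2.imwrite(f'pics/{n}9.png',im)
    t=vision.search_frame(n,'plate_b')[:2];print(n,[(np.round(d['uv']),round(d['conf'],2)) for d in t])
a=cv2.imread('pics/wrist9.png');b=cv2.imread('pics/side9.png')
cv2.imwrite('pics/v9.png',np.hstack([cv2.resize(a[60:420,100:460],(400,400)),cv2.resize(b[200:330,240:370],(400,400))]))
E
```

```text
t 22.1 pos [501.4 -94.7  15.2] yaw y-axis deg 87.67 F [-0.2  1.  -0.3] w 84.1
side [(array([306., 280.]), 0.63)]
scene [(array([236., 210.]), 0.94), (array([309., 259.]), 0.66)]
wrist [(array([535., 370.]), 0.72), (array([246., 214.]), 0.62)]
```

View pics/v9.png

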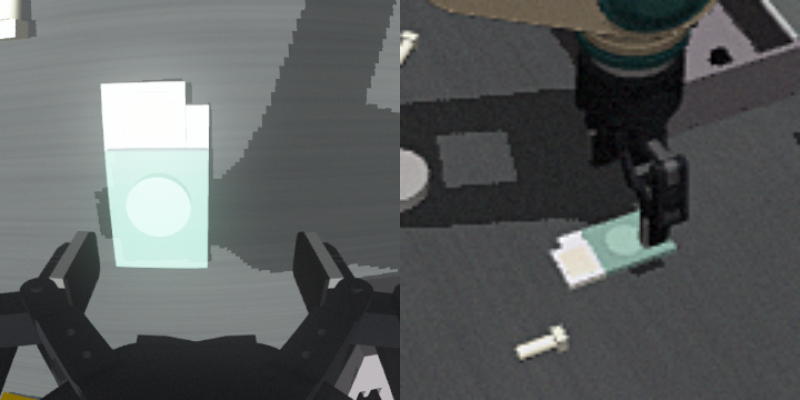

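The plate lies on the bench with the label up: white label visible at (143,110) and the notch on the +y side at (198,92). The clear end is towards the gripper. That was the last picture. Next, compute the plate's pose from those corners.

```bash
python3 - <<'E'
from h import *
o,M=state();c=vision.get_calibration('wrist')
for z in (0,6):
  Q={}
  for n,p in dict(cl=(114,266),cr=(208.5,267.5),fl=(102,84),fr=(210,105),fn=(186,81),bl=(106.5,149),br=(209.5,149)).items():
    q=hit(c,(p[0]*.9+100,p[1]*.9+60),z,True);Q[n]=M.T@(q-o['eef_pos'])
  print(z,{k:v.round(1)[:2].tolist() for k,v in Q.items()},'clearW',np.linalg.norm(Q['cl']-Q['cr']).round(1),'frostW',np.linalg.norm(Q['bl']-Q['br']).round(1),'L',np.linalg.norm(Q['cl']-Q['fl']).round(1),np.linalg.norm(Q['cl']-Q['bl']).round(1))
E
```

```text
t 22.4 pos [501.4 -94.9  15.2] yaw y-axis deg 87.65 F [ 0.  -0.3  0.1] w 84.0
0 {'cl': [-26.7, -43.6], 'cr': [-26.6, 6.4], 'fl': [67.2, -42.1], 'fr': [57.1, 6.0], 'fn': [67.7, -4.5], 'bl': [37.1, -41.7], 'br': [36.9, 6.0]} clearW 50.0 frostW 47.6 L 94.0 63.8
6 {'cl': [-22.7, -42.0], 'cr': [-22.7, 6.1], 'fl': [67.7, -40.6], 'fr': [57.9, 5.8], 'fn': [68.1, -4.4], 'bl': [38.7, -40.1], 'br': [38.5, 5.7]} clearW 48.1 frostW 45.8 L 90.4 61.4
```

The plate is flat (90.4 × 46 at z = 6) and aligned, with its centre line at tool y -17.5 and its clear part from x -23 to 38. I'll grip it by its long edges at x = 18.

drive_tool --rows '[9,-9,-5,0,9,-8.5,-5,0,0,0,0,0]'

```text
time: 22.78
eef_pos: [482.3, -112.4, 25.9]
ee_rot: [0.001, 0.021, 1.0, -0.0]
force: [0.0, -0.4, -0.3]
gripper_width: 84.1
```

drive_tool --rows '[0,0,0,0,0,0,0,0,0,0,0,0,0,0,10,0,0,0,10,0,0,0,3,0,0,0,2,0,0,0,0,0]' --gripper 57

```text
time: 23.78
eef_pos: [482.7, -111.5, 0.2]
ee_rot: [0.0, 0.02, 1.0, 0.0]
force: [-0.1, -0.0, 1.1]
gripper_width: 56.8
```

drive_tool --rows '[0,0,1.5,0,0,0,1.5,0,0,0,0,0,0,0,0,0]'

```text
time: 24.28
eef_pos: [482.6, -111.5, -2.8]
ee_rot: [0.0, 0.02, 1.0, 0.0]
force: [0.6, 0.1, -0.2]
gripper_width: 56.9
```

drive_tool --rows '[0,0,1,0,0,0,1,0,0,0,0,0,0,0,0,0]'

```text
time: 24.78
eef_pos: [482.7, -111.5, -4.4]
ee_rot: [0.0, 0.02, 1.0, 0.0]
force: [-3.0, 1.0, 5.1]
gripper_width: 56.7
```

Contact at -4.4. I raise 2.5 mm because the pads swing forward as they close, then grip.

drive_tool --rows '[0,0,-2.5,0,0,0,0,0]'

```text
time: 25.02
eef_pos: [482.8, -111.6, -2.3]
ee_rot: [0.0, 0.02, 1.0, -0.0]
force: [1.0, -0.1, -0.5]
gripper_width: 56.9
```

drive_tool --rows '[0,0,0,0,0,0,0,0,0,0,0,0,0,0,0,0,0,0,0,0]' --gripper 40 --grip_force 40

```text
time: 25.65
eef_pos: [483.0, -111.7, -2.0]
ee_rot: [0.0, 0.02, 1.0, -0.0]
force: [0.4, -0.7, 5.3]
gripper_width: 44.4
```

drive_tool --rows '[0,0,-5,0,0,0,-10,0,0,0,-20,0,0,0,0,0]'

```text
time: 26.15
eef_pos: [483.7, -111.8, 34.3]
ee_rot: [0.002, 0.02, 1.0, -0.0]
force: [0.6, -0.8, -0.5]
gripper_width: 44.7
```

drive_tool --rows '[0,0,-30,0,0,0,-35,0,0,0,-35,0,0,0,-35,0,0,0,-35,0,0,0,-35,0,0,0,-25,0,0,0,-15,0,0,0,0,0,0,0,0,0,0,0,0,0]'

```text
time: 27.52
eef_pos: [482.3, -111.4, 276.3]
ee_rot: [-0.001, 0.02, 1.0, 0.0]
force: [0.1, -0.0, -0.6]
gripper_width: 44.6
```

```bash
python3 - <<'E'
from h import *
o,M=state()
for n in ['side','scene','wrist']:
    c=vision.get_calibration(n);im=vision.camera(n);cv2.imwrite(f'pics/{n}10.png',im)
    for t in ['plate_b_frost','lifter','lid','tube_1','dish']: print(n,t,[(np.round(d['uv']),round(d['conf'],2)) for d in vision.search_frame(n,t)[:3]])
    # expected frost corners when flat, tip z
    for nm,p in dict(cl=(-41,-23,4),fl=(50,-23,4),fr=(40,23,4)).items():
        print(nm,np.round(proj(c,o['eef_pos']+M@np.array([p[0],p[1],-p[2]]),n=='wrist'),1))
a=cv2.imread('pics/wrist9.png');b=cv2.imread('pics/wrist10.png')
g=b.min(2);ys,xs=np.where((g>235));m=(ys>80)&(ys<330)&(xs>170)&(xs<370)
h=cv2.connectedComponentsWithStats((g>225).astype(np.uint8));print([s.tolist() for s in h[2] if s[4]>300])
h=cv2.inRange(b.astype(int)[:,:,1]-b.astype(int)[:,:,2],12,80);k=cv2.connectedComponentsWithStats(h);print('green',[s.tolist() for s in k[2] if s[4]>300])
E
```

```text
t 27.52 pos [ 482.3 -111.4  276.3] yaw y-axis deg 87.66 F [ 0.1 -0.  -0.6] w 44.6
side plate_b_frost [(array([296., 196.]), 0.51), (array([320., 204.]), 0.45)]
side lifter [(array([233., 178.]), 0.67)]
side lid [(array([157., 198.]), 0.93), (array([371., 173.]), 0.64), (array([320., 204.]), 0.34)]
side tube_1 [(array([240., 216.]), 0.47), (array([301., 189.]), 0.3)]
side dish [(array([240., 260.]), 0.83)]
cl [334.8 190.1]
fl [292.9 202.3]
fr [288.3 187.3]
scene plate_b_frost [(array([230.,  93.]), 0.67)]
scene lifter [(array([429., 248.]), 0.69)]
scene lid [(array([151., 276.]), 0.98), (array([274., 276.]), 0.87), (array([417., 157.]), 0.57)]
scene tube_1 [(array([360., 215.]), 0.57), (array([227., 180.]), 0.47)]
scene dish [(array([306., 189.]), 0.69), (array([288., 263.]), 0.4)]
cl [210.1 110.6]
fl [229.3  89.3]
fr [248.8  95.2]
wrist plate_b_frost [(array([271., 214.]), 0.72)]
wrist lifter [(array([539., 161.]), 0.9)]
wrist lid [(array([253., 351.]), 0.95), (array([534.,  22.]), 0.61), (array([392., 389.]), 0.59)]
wrist tube_1 [(array([469., 125.]), 0.63), (array([225., 104.]), 0.61)]
wrist dish [(array([377.,  68.]), 0.95), (array([398., 259.]), 0.22)]
cl [235.6 338.1]
fl [225.3 175.4]
fr [327.8 197.1]
[[0, 0, 560, 420, 228650], [223, 180, 106, 65, 6101]]
green [[0, 0, 560, 420, 224356], [412, 231, 22, 48, 640], [225, 240, 105, 107, 9517], [105, 256, 28, 27, 556]]
```

The plate is held level at 276 mm: the white frosted block and clear part appear where a flat plate should be, and the force is zero. The dish detection shifted a few pixels, so I'll compare the pictures numerically for disturbed things.

```bash
python3 - <<'E'
from h import *
state()
# template match of each thing between first and last image
for n,T in dict(side=dict(dish=(237,258),tube1=(241,215),tube2=(286,312),forceps=(336,344),jar=(316,165),bottle=(273,140),beaker=(428,325)),scene=dict(dish=(308,186),tube1=(361,215),tube2=(226,182),forceps=(172,188),jar=(387,313),bottle=(457,275),beaker=(99,213))).items():
    a=cv2.imread(f'pics/{n}0.png');b=cv2.imread(f'pics/{n}10.png')
    for k,(x,y) in T.items():
        r=14 if k in('dish','tube1','tube2') else 24
        t=a[y-r:y+r,x-r:x+r];s=b[y-r-12:y+r+12,x-r-12:x+r+12]
        m=cv2.matchTemplate(s,t,cv2.TM_CCOEFF_NORMED);_,v,_,l=cv2.minMaxLoc(m);print(n,k,'shift',l[0]-12,l[1]-12,round(v,2))
# lid
a=np.radians(-2.4);C=np.array([615.3,58.5]);Rm=np.array([[np.cos(a),-np.sin(a)],[np.sin(a),np.cos(a)]])
a=cv2.imread('pics/scene5.png');b=cv2.imread('pics/scene10.png');t=a[225:300,205:350]
m=cv2.matchTemplate(b[215:310,195:360],t,cv2.TM_CCOEFF_NORMED);_,v,_,l=cv2.minMaxLoc(m);print('lid/case vs after opening',l[0]-10,l[1]-10,v)
E
```

```text
t 28.43 pos [ 482.6 -111.5  277.6] yaw y-axis deg 87.66 F [ 0.5  0.  -0.6] w 44.4
side dish shift 0 0 0.96
side tube1 shift 0 0 0.88
side tube2 shift 0 0 1.0
side forceps shift 0 0 0.99
side jar shift -7 2 0.38
side bottle shift 0 0 0.91
side beaker shift 0 0 0.99
scene dish shift 0 0 0.97
scene tube1 shift 0 0 0.87
scene tube2 shift 0 0 1.0
scene forceps shift 0 0 1.0
scene jar shift 0 0 1.0
scene bottle shift 0 0 0.99
scene beaker shift 0 0 1.0
lid/case vs after opening 0 0 0.9243810772895813
```

```bash
python3 -c "
from h import *
state();print(finish_job())"
```

```text
t 28.43 pos [ 482.6 -111.5  277.6] yaw y-axis deg 87.66 F [ 0.5  0.  -0.6] w 44.4
the job is handed in; nothing more can be done
None
```

The job is done and handed in at 28.4 s. The right-hand plate, plate_b with its frosted end at the front, is held label up with the gripper 277 mm above the bench.

- **Lid and lifter:** I levered the lid open with the lifter blade to about 2.05 rad and laid the lifter on the bench.
- **Plate:** I gripped it by its clear part and stood it on free bench. Because the gripper always points straight down, it cannot tip a plate in the air. I pushed the plate over label up with a finger, then lifted it by its long edges on the clear part only.

**Last checks:**
- **Grip:** the opening is steady at about 44.5 mm and the outside force is near zero. In the wrist camera the frosted and clear parts lie where a level plate should, within about 5–9 px.
- **Bench items:** template matching shows no movement of the dish, tubes, forceps, bottle or beaker in either view, or of the jar in the scene view.
- **Lid and case:** they match the picture taken just after opening.

**Doubtful readings:** the jar did not match in the side view (score 0.38). I put that down to the arm being in front of it, since it matched exactly in the scene view. The detector also placed the dish about 5 px off, but template matching found no shift. The last wrist picture could only be checked numerically, because the limit on viewed pictures was reached.

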